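# Tip the tall carton over and store it under the low shelf

## Robot

A 6-joint arm with a two-finger parallel gripper is mounted at the origin on a cart in front of the work surface, level with it; the furniture and walls round the work are solid. World frame = base frame: x ahead of the robot, y to its left, z up, the work surface at z = 0. Lengths are in m, angles in degrees, forces in N, time in s.
With the tool pointing down it reaches from about 0.325 to 0.85 m from the base axis. Payload 15.5 kg.
Tool frame: the origin (TCP) lies between the finger pads; the fingertips stand arm.tip_extent ahead of it and the grasp point (between the pads) lies 5 mm behind it (arm.tip_extent is the distance from the TCP to the fingertips, in m); z points along the fingers, y is the line along which they close (so a half turn about z gives the same grasp; the last joint's range is limited). The gripper opens to 91 mm and grips with 3 to 60 N. Pads are 32 mm wide; open, the fingers measure 118 mm over their backs; the gripper's body (76 mm by 178 mm) begins 60 mm behind the grasp point.
Start: joints at [-70.789, 28.281, 77.091, -0, 74.628, -5.472], TCP at [0.261, -0.568, 0.228] pointing down, gripper open.
Joint ranges: [-166.48, 166.48], [-47.26, 123.95], [12.59, 153.08], [-70.14, 250.14], [6.76, 159.57], [-176.63, 176.63]. Speed limits (degrees/s): [108.29, 108.29, 147.25, 172.46, 172.46, 172.46].

## Interface

Orientations are given as a 3x3 rotation matrix whose columns are the frame's x, y, z axes.
In Python, from rig import arm, hand, kin, telemetry, optics gives the robot as it stands. Calls block until the motion is done:
- arm.move_to(position, orientation): joint-space move of the TCP to a pose.
- arm.move_l(position, orientation=None, feed=0.15): straight line of the TCP; orientation=None keeps the orientation; feed is the mean speed in m/s.
- arm.move_joints(angles): joint-space move.
- hand.grip(opening): finger opening in m; the grip force is fixed at half the most; returns when the fingers have stopped.
- arm.sleep(seconds).
- kin.solve_ik(position, orientation): joint angles nearest the present ones, or None.
- telemetry.observe(): the state.
- optics.snapshot(name): name is "side" or "top"; returns the picture (420x560x3 uint8, red, green, blue); there is no depth.
- optics.get_calibration(name): a dict with "intrinsics" (3x3 intrinsics, pixels), "cam_to_world" (4x4, takes a point from camera to world coordinates). Camera axes: x right, y down, z forward; pixel columns grow to the right and rows downward; lengths in m; the calibration is good to about 2 mm. A picture is of the moment at which its call begins. get_calibration takes no time and is no camera call.
A pose or a line that the arm cannot do raises arm.Unreachable and nothing moves.
- arm.sign_off(): hands the job in; it is judged then, once.
Trained networks look in the newest picture that a camera, given by its name, has taken for a name from the list of things; names that differ only in an ending like _2 or _b are one class to them, and where a whole thing is asked for, a point or a joint stands for the part that bears it (a point fixed in the world has none). Each returns a list of dicts, best first, with "conf" (0 to 1); they miss things now and then, are a little off and sometimes report something else, mostly with a low value. They report only what shows in the picture. A call takes as long as a camera call.
- optics.spot_in(target, camera): "extent" ([left, top, right, bottom] in pixels, round what is visible of it).
- optics.masks_of(target, camera): "mask" (420x560 bool, what is visible of it) and "extent" ([left, top, right, bottom] in pixels, round what is visible of it).
The state is a dict: "t": time; "joint_positions": joint angles; "dq": joint speeds; "tau": joint torques, N m; "ee_pos": TCP position; "tool_rot": TCP orientation; "force": force on the tool from outside, world axes, zero at the start; "torque": the same for the moment, N m; "width": finger opening in m; "grasp_force": force on a finger pad.
Only numpy, scipy, OpenCV 4.12 (cv2) and the standard library are available. Lean on these libraries where they do the work, as an engineer would, in place of code of your own. Each camera call takes 0.05 s, during which the arm holds its last target. There are 200 camera calls.

## Task

The tall carton is too high to stand under the low shelf. First move the spice jar off the shelf's base board and stand it upright on top of the shelf beside the tin; then, without picking the carton up, push it up to the front edge of the base board, tip it over that edge so that it lies flat on the board with its top towards the shelf, and push it in fully home against the back rail. Do not disturb the tin, the pepper mill or the garlic.

Things in the scene. Friction and masses are not known exactly. Their poses are not given: they have to be found in the camera images.
- low_shelf: Low plain-wood worktop shelf, fixed, front to the robot's left. Origin: middle of its base board's front edge, at worktop height; x runs into the shelf (level), y sideways, z up. Base board: 290 long (x 0 to 290), 212 wide, 10 thick; its front edge is the 10 mm high stop. From x = 0 to 165 the board is open above; from 165 to 290 it is roofed by a deck.
- deck_top (a point): Centre of the top of the shelf's deck, where tin and jar stand: 125 (along shelf x) by 212, 118 above the worktop, 12 thick. Axes as the shelf's.
- bay_back (a point): Foot of the back rail's front face, on the base board (shelf x = 278, y = 0, z = 10); the rail is 35 high. The bay below the deck is 188 wide between two side cheeks and 96 high, open at the front.
- carton: Light blue and white cardboard carton, a box 73 (x) by 152 (y) by 169 high (z), 0.4 to 0.85 kg, standing in front of the shelf's front edge, a broad face towards it to within 20 degrees. Origin: centre of its underside; z to its top. Home, it lies with z into the shelf, top touching the back rail, underside at shelf x = 109, sticking out 56 from under the deck.
- carton_top (a point): Centre of the carton's top face, 169 from its origin along the carton's z.
- spice_jar: Clear square spice jar with a yellow cap, 45 x 44 x 100 high, 0.11 kg, standing on the open front part of the base board. Origin: centre of its underside, z up.
- tin: Small green food tin, diameter 57, 72 high, standing on the deck. Origin: centre of its underside. Bystander.
- mill: Brown wooden pepper mill, diameter 55, 138 high, on the worktop beside the deck part of the shelf, on the side far from the robot. Origin: centre of its underside. Bystander. Behind it a fixed wall shelf hangs along the wall, front edge at world x = 710, underside 348 above the worktop: keep arm and gripper clear of it.
- garlic: Head of garlic, 59 x 61 x 60 high, on the worktop beside the deck part of the shelf, on the robot's side. Origin: its underside. Bystander.

How it is judged (in metres and radians):
On the way, in this order (a step that is already met when the one before it is completed fails the run):
1. the spice jar stands released and upright on the deck, the carton still standing (x of spice_jar in the frame of low_shelf between 0.168 and 0.287 m and y of spice_jar in the frame of low_shelf between -0.103 and 0.103 m and z of spice_jar in the frame of low_shelf between 0.112 and 0.126 m and angle between spice_jar's own z axis and vertical below 0.1 rad and contact force between the fingers and spice_jar below 0.05 N and angle between carton's own z axis and vertical below 0.2 rad), for 0.2 s.
2. the carton lies flat on the base board, its top towards the shelf (angle between carton's own z axis and vertical between 1.47 and 1.67 rad and z of carton in the frame of low_shelf between 0.041 and 0.056 m and x of carton in the frame of low_shelf between -0.06 and 0.15 m and y of carton in the frame of low_shelf between -0.09 and 0.09 m and x of carton_top in the frame of low_shelf above 0.1 m), for 0.2 s.
At the end, for the whole second after the job is handed in: The carton lies flat (within 6 degrees) on the base board in the bay, top inwards, square to within 8 degrees, its top within about 11 mm of the back rail; the spice jar stands upright on the deck; both are released and at rest (angle between carton's own z axis and vertical between 1.47 and 1.67 rad and z of carton in the frame of low_shelf between 0.041 and 0.056 m and x of carton in the frame of low_shelf between 0.098 and 0.125 m and y of carton in the frame of low_shelf between -0.03 and 0.03 m and x of carton_top in the frame of low_shelf between 0.26 and 0.29 m and angle between the z axis of carton and the x axis of low_shelf, either way round below 0.15 rad and x of spice_jar in the frame of low_shelf between 0.168 and 0.287 m and y of spice_jar in the frame of low_shelf between -0.103 and 0.103 m and z of spice_jar in the frame of low_shelf between 0.112 and 0.126 m and angle between spice_jar's own z axis and vertical below 0.1 rad and linear speed of each of carton, spice_jar below 0.02 m/s and contact force between the fingers and carton below 0.05 N and contact force between the fingers and spice_jar below 0.05 N); the robot touches nothing.
It fails at once if the carton is picked up off the worktop (its underside's centre more than 90 mm up) (height (world z) of carton above 0.09 m).
It fails at once if the spice jar is knocked over (angle between spice_jar's own z axis and vertical above 0.7 rad).
It fails at once if the tin is moved more than 30 mm (distance of tin from where it was at the start of the episode above 0.03 m).
It fails at once if the pepper mill is moved more than 30 mm (distance of mill from where it was at the start of the episode above 0.03 m).
It fails at once if the garlic is moved more than 30 mm (distance of garlic from where it was at the start of the episode above 0.03 m).
It also fails if it takes over 69 s, if anything falls off the work surface, if the arm or the gripper's body presses on something with over 40 N, if the wrist force passes 120 N, or if a joint passes its speed limit or range.

## Working session

There is one attempt and no reset: what is moved stays moved. The work goes in short steps, each a Python script; the robot and the scene stay as the last script left them, time stands still between calls to the robot, and variables do not carry over. Pictures are saved under pics/ and viewed, at most 10 in all, crops included, and the job is handed in when it is done.

```bash
ls; mkdir -p pics
python3 - <<'E'
from rig import arm, hand, kin, telemetry, optics
import cv2, numpy as np, pickle
out={}
print(arm.tip_extent)
for c in ["side","top"]:
    im=optics.snapshot(c); cv2.imwrite(f"pics/{c}0.png",im[:,:,::-1])
    k=optics.get_calibration(c); print(c,np.round(k["intrinsics"],1).tolist(),np.round(k["cam_to_world"],3).tolist())
    for n in ["low_shelf","carton","spice_jar","tin","mill","garlic"]:
        r=optics.masks_of(n,c)
        out[c,n]=r
        print(n,[(round(d["conf"],2),np.round(d["extent"]).tolist()) for d in r[:3]])
pickle.dump(out,open("m0.pkl","wb"))
print(telemetry.observe())
E
```

```text
pics
rig.py
0.014
side [[397.0, 0.0, 273.6], [0.0, 397.0, 207.9], [0.0, 0.0, 1.0]] [[0.837, -0.297, 0.46, 0.109], [-0.547, -0.425, 0.722, -0.826], [-0.019, -0.855, -0.518, 0.551], [0.0, 0.0, 0.0, 1.0]]
low_shelf [(0.98, [240.0, 213.0, 382.0, 338.0])]
carton [(0.55, [202.0, 168.0, 213.0, 180.0])]
spice_jar []
tin [(0.94, [294.0, 202.0, 325.0, 245.0])]
mill [(0.89, [345.0, 202.0, 364.0, 227.0])]
garlic [(0.52, [239.0, 290.0, 246.0, 303.0])]
top [[405.1, 0.0, 275.4], [0.0, 405.1, 211.4], [0.0, 0.0, 1.0]] [[0.017, -0.99, 0.137, 0.378], [-1.0, -0.016, 0.009, -0.243], [-0.007, -0.137, -0.991, 0.963], [0.0, 0.0, 0.0, 1.0]]
low_shelf [(0.71, [235.0, 164.0, 368.0, 268.0])]
carton [(0.86, [134.0, 157.0, 193.0, 235.0])]
spice_jar [(0.66, [244.0, 189.0, 270.0, 219.0])]
tin [(0.6, [322.0, 197.0, 355.0, 231.0]), (0.48, [292.0, 269.0, 317.0, 298.0])]
mill [(0.71, [299.0, 139.0, 324.0, 170.0]), (0.23, [132.0, 156.0, 193.0, 232.0])]
garlic [(0.8, [290.0, 269.0, 317.0, 300.0])]
{'t': 0.7, 'joint_positions': array([-7.07887947e+01,  2.82826254e+01,  7.70911763e+01, -1.70350863e-03,
        7.46270865e+01, -5.47185468e+00]), 'dq': array([ 0.01624663,  0.01318864,  0.02051557,  0.03172817,  0.04961157,
       -0.05591405]), 'tau': array([-1.82477503e-03, -8.78528094e+01, -3.82213318e+01,  7.07172370e-02,
        4.41467017e-02, -7.30839611e-05]), 'ee_pos': array([ 0.2609941 , -0.56790402,  0.2279012 ]), 'tool_rot': array([[ 9.08628392e-01,  4.17605609e-01, -3.21730349e-05],
       [ 4.17605609e-01, -9.08628392e-01,  5.20687691e-06],
       [-2.70589119e-05, -1.81667560e-05, -9.99999999e-01]]), 'force': array([-0.97977478, -0.34946378, -0.37487985]), 'torque': array([-0.04026496,  0.04840104,  0.00311998]), 'grasp_force': 0.0, 'width': 0.0914253464627006}
```

```bash
python3 -c "
import cv2
cv2.imwrite('pics/top0b.png',cv2.resize(cv2.imread('pics/top0.png')[120:320,100:400],None,fx=2.66,fy=2.66,interpolation=2))"
```

```text
(no output)
```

View pics/side0.png

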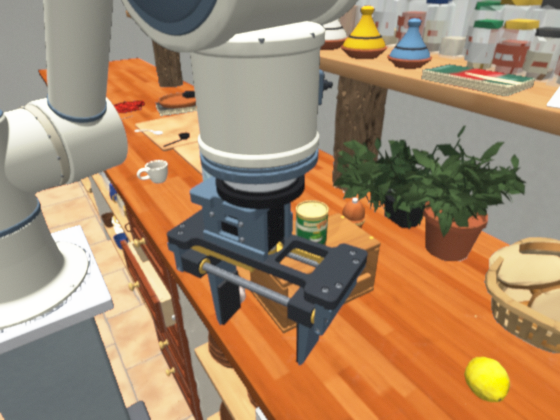

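View pics/top0b.png

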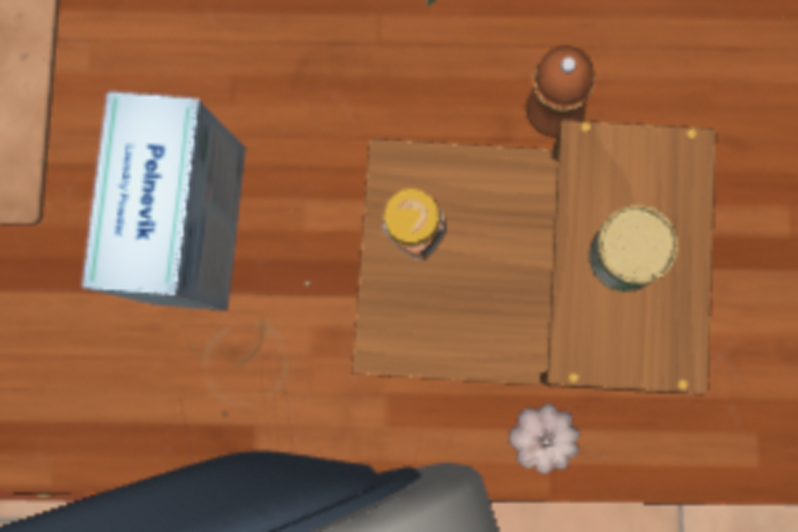

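The top view is clear: carton top at about (140–174, 155–230), jar at (255, 201), tin at (339, 213), mill at (312, 150) and garlic at (305, 285). The gripper blocks the side view, so I'll swing the arm away and look again.

```bash
cat > u.py <<'E'
from rig import arm, hand, kin, telemetry, optics
import cv2, numpy as np, pickle
from scipy.optimize import minimize, least_squares
def proj(c,P):
    k=optics.get_calibration(c); T=np.linalg.inv(k["cam_to_world"])
    p=(T[:3,:3]@np.asarray(P,float).T).T+T[:3,3]; q=(k["intrinsics"]@p.T).T
    return q[:,:2]/q[:,2:]
def Rz(a): c,s=np.cos(a),np.sin(a); return np.array([[c,-s,0],[s,c,0],[0,0,1]])
def box(x0,x1,y0,y1,z0,z1): return np.array([[x,y,z] for x in(x0,x1) for y in(y0,y1) for z in(z0,z1)])
def place(P,x,y,z,a): return P@Rz(a).T+[x,y,z]
def hullmask(c,P):
    m=np.zeros((420,560),np.uint8); h=cv2.convexHull(proj(c,P).astype(np.float32))
    cv2.fillConvexPoly(m,np.round(h*16).astype(np.int32),1,shift=4); return m>0
def fit(P,masks,x0,sd=(.02,.02,.01,.15)):
    def f(v):
        return sum(1-(hullmask(c,place(P,*v))&m).sum()/(hullmask(c,place(P,*v))|m).sum() for c,m in masks.items())
    x0=np.array(x0,float); sim=np.vstack([x0]+[x0+np.eye(4)[i]*sd[i] for i in range(4)])
    r=minimize(f,x0,method="Nelder-Mead",options=dict(initial_simplex=sim,xatol=1e-4,fatol=1e-4,maxiter=400))
    return r.x,r.fun
E
cat > look.py <<'E'
from u import *
arm.move_joints([-70.8,5,77,0,95,-5]); arm.move_joints([40,5,77,0,95,-5])
m={}
for c in ["side","top"]:
    im=optics.snapshot(c); cv2.imwrite(f"pics/{c}1.png",im[:,:,::-1])
    for n in ["low_shelf","carton","spice_jar","tin","mill","garlic"]:
        r=optics.masks_of(n,c); m[c,n]=r
        print(c,n,[(round(d["conf"],2),np.round(d["extent"]).tolist()) for d in r[:3]])
pickle.dump(m,open("m1.pkl","wb")); print(telemetry.observe()["t"])
E
python3 look.py
```

```text
side low_shelf [(0.87, [223.0, 216.0, 383.0, 336.0]), (0.24, [200.0, 140.0, 269.0, 217.0])]
side carton [(0.86, [200.0, 138.0, 268.0, 221.0]), (0.7, [342.0, 203.0, 365.0, 229.0])]
side spice_jar [(0.95, [262.0, 198.0, 285.0, 238.0])]
side tin [(0.62, [293.0, 199.0, 323.0, 251.0])]
side mill [(0.64, [342.0, 202.0, 364.0, 224.0])]
side garlic [(0.89, [212.0, 281.0, 244.0, 310.0])]
top low_shelf [(0.7, [234.0, 164.0, 368.0, 268.0])]
top carton [(0.68, [134.0, 156.0, 194.0, 237.0])]
top spice_jar []
top tin [(0.56, [325.0, 199.0, 353.0, 229.0])]
top mill [(0.69, [298.0, 138.0, 323.0, 168.0])]
top garlic [(0.66, [291.0, 271.0, 315.0, 299.0])]
5.1833
```

View pics/side1.png

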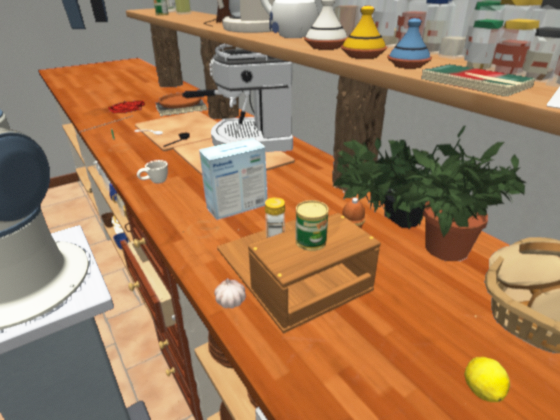

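Clear side view: carton at (235, 180), jar at (274, 217), tin at (312, 225), the shelf at (223–383, 216–336). Now I'll fit the models.

```bash
cat > fit.py <<'E'
from u import *
m=pickle.load(open("m1.pkl","rb")); m0=pickle.load(open("m0.pkl","rb"))
M=lambda c,n,i=0:(m[c,n] or m0[c,n])[i]["mask"]
z=np.array([[370,141],[353,374],[562,121],[715,130],[708,392],[548,383]])/2.66+[100,120]-.3
S=np.array([[0,.106,.01],[0,-.106,.01],[.165,.106,.118],[.29,.106,.118],[.29,-.106,.118],[.165,-.106,.118]])
r=least_squares(lambda v:(proj("top",place(S,*v))-z).ravel(),[.4,-.15,0,-1.57])
print("shelf top",r.x[:3],np.degrees(r.x[3]),np.abs(r.fun).max())
sh=r.x
print("side reproj deck corners",np.round(proj("side",place(S,*sh))).tolist())
out={"shelf":sh}
cyl=lambda d,h:np.array([[d/2*np.cos(t),d/2*np.sin(t),k] for t in np.linspace(0,6.28,24) for k in(0,h)])
for n,P,x0 in [("carton",box(-.0365,.0365,-.076,.076,0,.169),[.4,.03,0,sh[3]]),("spice_jar",box(-.0225,.0225,-.022,.022,0,.1),[.4,-.19,.01,sh[3]]),
   ("tin",cyl(.057,.072),[.38,-.36,.118,0]),("mill",cyl(.055,.138),[.5,-.32,0,0]),("garlic",cyl(.058,.06),[.2,-.35,0,0])]:
    ms={"top":M("top",n)}
    ms["side"]=M("side",n)
    if n=="mill": ms={"top":ms["top"]}
    x,f=fit(P,ms,x0); xt,ft=fit(P,{"top":ms["top"]},x0)
    out[n]=x; d=(x[:3]-sh[:3])@Rz(sh[3])
    print(n,np.round(x[:3],4),np.degrees(x[3]).round(1),"f",round(f,3),"in shelf",d.round(4),"| top only",xt.round(3),round(ft,3))
pickle.dump(out,open("pose.pkl","wb"))
im=[cv2.imread(f"pics/{c}1.png") for c in("side","top")]
E
python3 fit.py
```

```text
shelf top [ 0.49832802 -0.14023292 -0.0082675 ] -92.35533753667202 0.4949028980660728
side reproj deck corners [[294.0, 221.0], [217.0, 248.0], [338.0, 214.0], [381.0, 245.0], [284.0, 287.0], [248.0, 247.0]]
carton [ 0.5232  0.0108 -0.0019] -96.9 f 0.144 in shelf [-0.1519  0.0186  0.0064] | top only [ 0.529  0.019 -0.033 -1.636] 0.028
spice_jar [ 0.4  -0.19  0.01] -92.4 f 2.0 in shelf [ 0.0538 -0.0962  0.0183] | top only [ 0.4   -0.19   0.01  -1.612] 1.0
tin [ 0.38  -0.36   0.118] 0.0 f 2.0 in shelf [ 0.2244 -0.1092  0.1263] | top only [ 0.38  -0.36   0.118  0.   ] 1.0
mill [ 0.5  -0.32  0.  ] 0.0 f 1.0 in shelf [0.1795 0.0091 0.0083] | top only [ 0.5  -0.32  0.    0.  ] 1.0
garlic [ 0.2  -0.35  0.  ] 0.0 f 2.0 in shelf [ 0.2219 -0.2895  0.0083] | top only [ 0.2  -0.35  0.    0.  ] 1.0
```

```bash
python3 -c "
import cv2
cv2.imwrite('pics/side1b.png',cv2.resize(cv2.imread('pics/side1.png')[130:345,190:390],None,fx=2.75,fy=2.75,interpolation=2))"
python3 - <<'E'
s=open('fit.py').read()
s=s.replace("    x,f=fit","""    v,u=np.nonzero(ms["top"]); k=optics.get_calibration("top"); T=k["cam_to_world"]; d=T[:3,:3]@np.linalg.inv(k["intrinsics"])@[u.mean(),v.mean(),1]
    zz=x0[2]+P[:,2].max()/2; q=T[:3,3]+d*(zz-T[2,3])/d[2]; x0=[q[0],q[1],x0[2],x0[3]]
    x,f=fit""")
open('fit.py','w').write(s)
E
python3 fit.py
```

```text
shelf top [ 0.49832802 -0.14023292 -0.0082675 ] -92.35533753667202 0.4949028980660728
side reproj deck corners [[294.0, 221.0], [217.0, 248.0], [338.0, 214.0], [381.0, 245.0], [284.0, 287.0], [248.0, 247.0]]Traceback (most recent call last):
  File "fit.py", line 19, in <module>
    x,f=fit(P,ms,x0); xt,ft=fit(P,{"top":ms["top"]},x0)
                            ~~~^^^^^^^^^^^^^^^^^^^^^^^^
  File "u.py", line 18, in fit
    r=minimize(f,x0,method="Nelder-Mead",options=dict(initial_simplex=sim,xatol=1e-4,fatol=1e-4,maxiter=400))
    res = _minimize_neldermead(fun, x0, args, callback, bounds=bounds,
                               **options)
    fxr = func(xr)
    fx = function(np.copy(x), *(wrapper_args + args))
  File "u.py", line 16, in f
    return sum(1-(hullmask(c,place(P,*v))&m).sum()/(hullmask(c,place(P,*v))|m).sum() for c,m in masks.items())
  File "u.py", line 16, in <genexpr>
    return sum(1-(hullmask(c,place(P,*v))&m).sum()/(hullmask(c,place(P,*v))|m).sum() for c,m in masks.items())
                                                    ~~~~~~~~^^^^^^^^^^^^^^^
  File "u.py", line 12, in hullmask
    m=np.zeros((420,560),np.uint8); h=cv2.convexHull(proj(c,P).astype(np.float32))
                                                     ~~~~^^^^^
  File "u.py", line 5, in proj
    k=optics.get_calibration(c); T=np.linalg.inv(k["cam_to_world"])
ValueError: time passes only in moves, steps and waits
```

View pics/side1b.png

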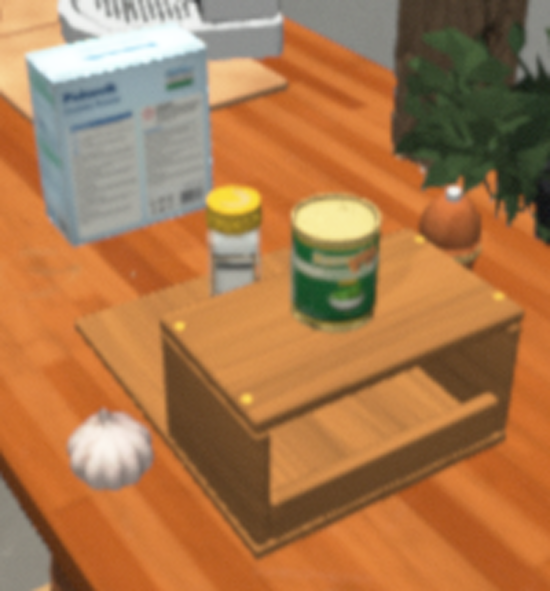

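```bash
sed -i 's/^def proj/import functools\noptics_cal=functools.cache(lambda c:optics.get_calibration(c))\ndef proj/; s/k=optics.get_calibration(c)/k=optics_cal(c)/' u.py
cat > fit.py <<'E'
from u import *
m=pickle.load(open("m1.pkl","rb")); m0=pickle.load(open("m0.pkl","rb"))
M=lambda c,n,i=0:(m[c,n] or m0[c,n])[i]["mask"]
T2=lambda a:np.array(a)/2.66+[100,120]-.3
S2=lambda a:np.array(a)/2.75+[190,130]-.3
def pf(name,Pt,zt,Ps,zs,x0):
    Pt,Ps=np.array(Pt,float),np.array(Ps,float)
    r=least_squares(lambda v:np.r_[(proj("top",place(Pt,*v))-T2(zt)).ravel(),(proj("side",place(Ps,*v))-S2(zs)).ravel()],x0,loss="soft_l1")
    print(name,r.x[:3].round(4),np.degrees(r.x[3]).round(2),"res",np.round(r.fun,1).tolist()); return r.x
sh=pf("shelf",[[0,.106,.01],[0,-.106,.01],[.165,.106,.118],[.29,.106,.118],[.29,-.106,.118],[.165,-.106,.118]],[[370,141],[353,374],[562,121],[715,130],[708,392],[548,383]],
 [[.165,-.106,.118],[.29,-.106,.118],[.29,.106,.118],[.165,.106,.118],[0,-.106,.01],[.29,-.106,0]],[[163,325],[254,424],[521,312],[418,230],[78,328],[258,554]],[.5,-.14,0,-1.6])
B=lambda a,b,t:[a*.0365,b*.076,t*.169]
ca=pf("carton",[B(-1,1,1),B(1,1,1),B(1,-1,1),B(-1,-1,1),B(1,1,0),B(1,-1,0)],[[107,93],[197,98],[178,294],[83,289],[245,150],[228,310]],
 [B(1,-1,1),B(1,1,1),B(1,-1,0),B(1,1,0),B(-1,-1,1),B(-1,1,1)],[[52,80],[206,42],[77,242],[212,208],[28,60],[172,28]],[.52,.01,0,-1.65])
out={"shelf":sh,"carton":ca}
cyl=lambda d,h:np.array([[d/2*np.cos(t),d/2*np.sin(t),k] for t in np.linspace(0,6.28,24) for k in(0,h)])
k=optics_cal("top"); T=k["cam_to_world"]
for n,P,x0 in [("spice_jar",box(-.0225,.0225,-.022,.022,0,.1),[.4,-.19,.01,sh[3]]),
   ("tin",cyl(.057,.072),[.38,-.36,.118,0]),("mill",cyl(.055,.138),[.5,-.32,0,0]),("garlic",cyl(.058,.06),[.2,-.35,0,0])]:
    ms={"top":M("top",n),"side":M("side",n)}
    if n=="mill": del ms["side"]
    v,u=np.nonzero(ms["top"]); d=T[:3,:3]@np.linalg.inv(k["intrinsics"])@[u.mean(),v.mean(),1]
    q=T[:3,3]+d*(x0[2]+P[:,2].max()/2-T[2,3])/d[2]; x0=[q[0],q[1],x0[2],x0[3]]
    x,f=fit(P,ms,x0); out[n]=x
    print(n,x[:3].round(4),np.degrees(x[3]).round(1),"f",round(f,3))
for n,x in out.items(): print(n,"in shelf",((x[:3]-sh[:3])@Rz(sh[3])).round(4),np.degrees(x[3]-sh[3]).round(1))
pickle.dump(out,open("pose.pkl","wb"))
E
python3 fit.py
```

```text
shelf [ 0.4988 -0.1398 -0.0055] -92.53 res [0.1, -0.7, -0.1, -0.3, -0.5, -0.4, 0.2, -0.4, -0.2, 0.5, -0.2, 0.2, -1.4, -2.1, 1.2, 1.2, 1.9, 0.4, -3.4, -0.1, -1.1, -1.8, 0.2, 4.3]
carton [ 0.5232  0.0113 -0.0038] -92.83 res [-1.3, -0.6, 0.6, -0.3, 0.0, 0.5, -0.8, 0.0, 0.1, -1.0, 0.5, 0.9, 0.8, 2.0, 1.0, 2.2, -1.6, 3.2, 0.6, -0.5, -1.8, -1.0, -0.1, -1.6]
spice_jar [ 0.5166 -0.1898  0.0125] -88.1 f 0.655
tin [ 0.4857 -0.3579  0.1186] 1.0 f 0.154
mill [ 0.6892 -0.3264 -0.2001] 80.5 f 0.075
garlic [ 0.3389 -0.3026 -0.0292] 13.7 f 0.601
shelf in shelf [0. 0. 0.] 0.0
carton in shelf [-0.152   0.0177  0.0017] -0.3
spice_jar in shelf [0.0492 0.02   0.018 ] 4.5
tin in shelf [ 0.2185 -0.0035  0.124 ] 93.6
mill in shelf [ 0.178   0.1984 -0.1947] 173.1
garlic in shelf [ 0.1697 -0.1526 -0.0238] 106.2
```

```bash
python3 -c "
import cv2,numpy as np
a=cv2.imread('pics/top1.png'); b=cv2.imread('pics/side1.png')
j=cv2.resize(a[180:225,235:280],(360,360),interpolation=2); s=cv2.resize(b[190:250,255:295],(240,360),interpolation=2)
f=cv2.resize(a[60:300,0:300],(300,240))
o=np.zeros((600,600,3),np.uint8); o[:360,:360]=j; o[:360,360:]=s; o[360:,:300]=f
cv2.imwrite('pics/c5.png',o)"
```

```text
(no output)
```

View pics/c5.png

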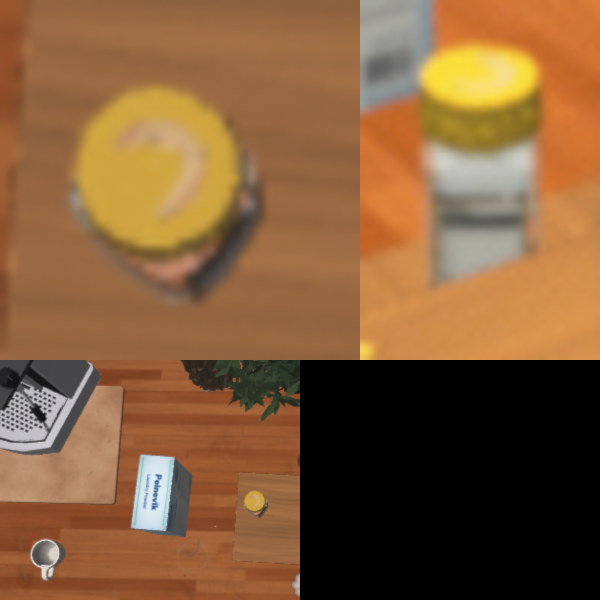

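Jar: cap centre at top (254.6, 201.2) and side (275, 203), with the body turned so a face normal lies at about −121.5° in the world. The coffee machine, board and cup are well clear of the carton.

```bash
cat >> u.py <<'E'
def down(deg):
    a=np.radians(deg); y=np.array([np.cos(a),np.sin(a),0]); z=np.array([0,0,-1.]); return np.c_[np.cross(y,z),y,z]
def best(p,deg):
    "of the two half turns, the one with the least joint change"
    q=np.array(telemetry.observe()["joint_positions"]); o=[]
    for d in (deg,deg+180):
        s=kin.solve_ik(p,down(d))
        if s is not None: o.append((np.abs(np.array(s)-q).max(),d))
    return down(min(o)[1])
def S(x,y,z=0): 
    s=pickle.load(open("pose.pkl","rb"))["shelf"]; return Rz(s[3])@[x,y,0]+[s[0],s[1],z]
def st(tag=""):
    o=telemetry.observe(); print(tag,"t",round(o["t"],1),"p",o["ee_pos"].round(4),"F",o["force"].round(1),"w",round(o["width"],4),"g",round(o["grasp_force"],1))
E
cat > s1.py <<'E'
from u import *
r=least_squares(lambda v:np.r_[proj("top",[v])[0]-[254.6,201.2],proj("side",[v])[0]-[275,202.8]],[.5,-.19,.11])
print("cap",r.x.round(4),r.fun.round(1)); 
x,y=least_squares(lambda v:proj("top",[[*v,.11]])[0]-[254.6,201.2],[.5,-.19]).x
print("jar xy with z=.11",x,y)
cands=[]
R=best([x,y,.2],58.5); 
arm.move_to([x,y,.21],R); st()
arm.move_l([x,y,.070],feed=.15); st()
hand.grip(0.03); st("grip")
arm.move_l([x,y,.30],feed=.25); st("up")
E
python3 s1.py
```

```text
cap [ 0.5174 -0.1907  0.1076] [ 0.1 -0.2 -0.2  0. ]
jar xy with z=.11 0.5165567063511333 -0.19064674184340744
 t 7.4 p [ 0.5169 -0.19    0.2103] F [-0.1  0.7  0.2] w 0.0912 g 0.0
 t 8.5 p [ 0.517  -0.1908  0.0707] F [ 0.6  0.2 -0.6] w 0.0912 g 0.0
grip t 9.3 p [ 0.5166 -0.1906  0.07  ] F [-0.6 -0.   0.4] w 0.0437 g 30.0
up t 10.3 p [ 0.5159 -0.1904  0.2987] F [-0.  -0.  -1.8] w 0.0438 g 30.0
```

```bash
cat > s2.py <<'E'
from u import *
p=S(.228,-.066,.30); a=np.degrees(pickle.load(open("pose.pkl","rb"))["shelf"][3])
R=best(p,a); arm.move_to(p,R); st()
arm.move_l([p[0],p[1],.186],feed=.15); st()
f0=telemetry.observe()["force"][2]
for z in np.arange(.184,.173,-.001):
    arm.move_l([p[0],p[1],z],feed=.02); f=telemetry.observe()["force"][2]
    if f-f0>3: break
st("down")
hand.grip(.08); arm.sleep(.1); st("rel"); arm.move_l([p[0],p[1],.31],feed=.25); st("up")
E
python3 s2.py
```

```text
t 11.2 p [ 0.423  -0.3639  0.2993] F [ 1.  -0.9 -1.3] w 0.0439 g 30.0
 t 12.1 p [ 0.4234 -0.3648  0.1868] F [-0.7  0.2 -0.3] w 0.0435 g 30.0
down t 14.1 p [ 0.423  -0.3646  0.1779] F [-3.   3.1 15.6] w 0.0439 g 30.0
rel t 14.9 p [ 0.4229 -0.3647  0.177 ] F [ 0.1 -0.5 -0.1] w 0.0798 g 0.0
up t 15.6 p [ 0.4227 -0.3645  0.3097] F [ 0.1  0.  -1.4] w 0.0797 g 0.0
```

```bash
cat > s3.py <<'E'
from u import *
P=pickle.load(open("pose.pkl","rb")); sh=P["shelf"]; a=np.degrees(sh[3]); c=P["carton"]
p=np.array([c[0],c[1],.25]); R=best(p,-93.3); arm.move_to(p,R); st()
o={}
for k in("side","top"):
    im=optics.snapshot(k); cv2.imwrite(f"pics/{k}3.png",im[:,:,::-1])
    for n in("spice_jar","tin"): 
        r=optics.masks_of(n,k); print(k,n,[(round(d["conf"],2),np.round(d["extent"]).tolist()) for d in r[:2]])
arm.move_l([c[0],c[1],.138],feed=.12); st("low")
hand.grip(.06); st("grip")
Rs=down(a if R[:,1]@down(a)[:,1]>0 else a+180)
arm.move_l(S(-.05,0,.138),Rs,feed=.06); st("slid")
f0=telemetry.observe()["force"]; d=Rz(sh[3])[:,0]
for x in np.arange(-.048,-.024,.002):
    arm.move_l(S(x,0,.138),feed=.03); f=(telemetry.observe()["force"]-f0)@d
    print(round(x,3),f.round(1),end="; ")
    if f<-6: break
st("edge")
E
python3 s3.py
```

```text
t 17.1 p [0.5234 0.0105 0.25  ] F [ 0.2 -0.3 -0.6] w 0.0804 g 0.0
side spice_jar [(0.59, [270.0, 198.0, 299.0, 262.0])]
side tin [(0.89, [296.0, 201.0, 326.0, 251.0])]
top spice_jar [(0.89, [330.0, 230.0, 358.0, 253.0])]
top tin [(0.88, [321.0, 195.0, 355.0, 231.0])]
low t 18.4 p [0.5236 0.0113 0.1386] F [-0.1  0.   0.1] w 0.0801 g 0.0
grip t 18.7 p [0.5237 0.0112 0.1386] F [-0.9 -3.3  6.9] w 0.073 g 29.9
slid t 20.6 p [ 0.5016 -0.0899  0.1383] F [3.9 2.5 3.7] w 0.0727 g 30.0
-0.048 -0.1; -0.046 -0.5; -0.044 -0.6; -0.042 -2.6; -0.04 -2.6; -0.038 -2.4; -0.036 -2.4; -0.034 -11.8; edge t 22.6 p [ 0.5004 -0.1046  0.1383] F [ 3.5 14.3 11.6] w 0.0724 g 30.0
```

View pics/side3.png

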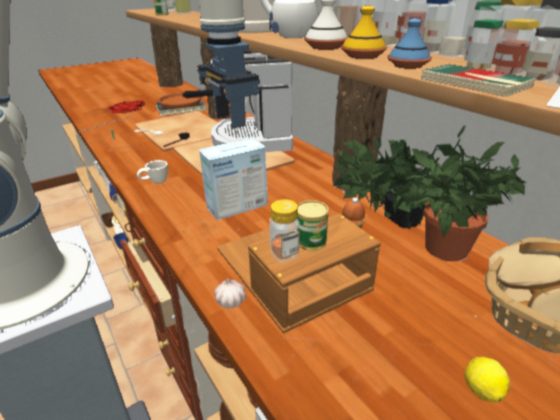

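The jar stands upright on the deck at (285, 230) beside the tin at (312, 225). The carton is up against the board edge, so I'll release it and tip it over.

```bash
cat > s4.py <<'E'
from u import *
sh=pickle.load(open("pose.pkl","rb"))["shelf"]; a=np.degrees(sh[3]); d=Rz(sh[3])[:,0]
hand.grip(.090); p=telemetry.observe()["ee_pos"]
arm.move_l([p[0],p[1],.24],feed=.2)
R=best(S(-.13,0,.24),a+90); arm.move_l(S(-.13,0,.24),R,feed=.2); st()
arm.move_l(S(-.13,0,.158),feed=.2); st()
f0=telemetry.observe()["force"]
for x in np.arange(-.10,.006,.01):
    arm.move_l(S(x,0,.158),feed=.06); f=(telemetry.observe()["force"]-f0)@d
    print(round(x,3),f.round(1),end="; ")
arm.sleep(.3); st("tipped")
arm.move_l(S(-.10,0,.20),feed=.25); st()
for k in("side","top"):
    im=optics.snapshot(k); cv2.imwrite(f"pics/{k}4.png",im[:,:,::-1])
E
python3 s4.py
```

```text
t 25.4 p [ 0.5045 -0.01    0.2397] F [-0.1  0.3 -0.8] w 0.0899 g 0.0
 t 26.0 p [ 0.5049 -0.01    0.1585] F [ 0.2 -0.2 -0.4] w 0.0902 g 0.0
-0.1 -0.9; -0.09 -1.9; -0.08 -1.8; -0.07 -2.1; -0.06 -0.6; -0.05 -0.1; -0.04 1.0; -0.03 -0.5; -0.02 -0.4; -0.01 -0.1; -0.0 -0.6; tipped t 30.1 p [ 0.4988 -0.1396  0.158 ] F [ 0.1 -0.7  0.2] w 0.0897 g 0.0
 t 30.7 p [ 0.5033 -0.0395  0.2001] F [-1.  -0.6 -0.5] w 0.0898 g 0.0
```

View pics/side4.png

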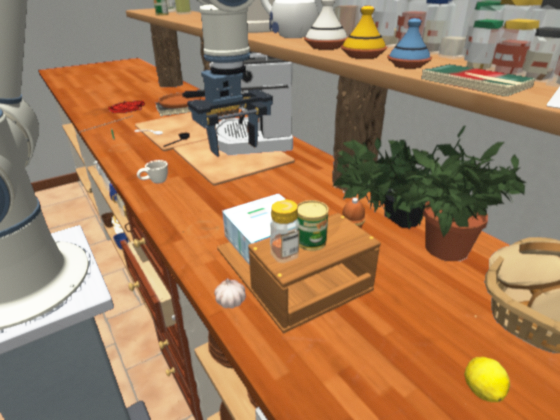

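The carton lies on the board at (262, 225), top under the deck, with the jar and tin unmoved. Now I'll push it home.

```bash
cat > s5.py <<'E'
from u import *
sh=pickle.load(open("pose.pkl","rb"))["shelf"]; d=Rz(sh[3])[:,0]
R0=telemetry.observe()["tool_rot"]; yv=Rz(sh[3])[:,1]; yv=yv*np.sign(yv@R0[:,1])
t=np.radians(15); z=np.sin(t)*d+[0,0,-np.cos(t)]; R=np.c_[np.cross(yv,z),yv,z]
arm.move_l(S(-.10,0,.12),R,feed=.2); st()
arm.move_l(S(-.09,0,.045),feed=.15); st()
f0=telemetry.observe()["force"]
arm.move_l(S(0,0,.045),feed=.05); st("0")
arm.move_l(S(.07,0,.045),feed=.05); st(".07")
for x in np.arange(.073,.112,.0025):
    arm.move_l(S(x,0,.045),feed=.03); f=(telemetry.observe()["force"]-f0)@d
    print(round(x,4),f.round(1),end="; ")
    if f<-18: break
st("home")
arm.move_l(S(-.05,0,.06),feed=.15); arm.move_l(S(-.09,0,.3),feed=.25)
q=telemetry.observe()["joint_positions"].copy(); arm.move_joints([40,5,77,0,95,q[5]]); st()
for k in("side","top"):
    im=optics.snapshot(k); cv2.imwrite(f"pics/{k}5.png",im[:,:,::-1])
a=cv2.imread("pics/top5.png")[140:300,210:390]; b=cv2.imread("pics/side5.png")[180:340,205:385]
cv2.imwrite("pics/c6.png",cv2.resize(np.hstack([a,b]),None,fx=2.2,fy=2.2,interpolation=2))
E
python3 s5.py
```

```text
t 31.4 p [ 0.5032 -0.04    0.1199] F [1.1 0.2 0.3] w 0.09 g 0.0
 t 32.0 p [ 0.5034 -0.0503  0.046 ] F [ 0.8 -0.5 -0. ] w 0.0899 g 0.0
0 t 34.0 p [ 0.4988 -0.1397  0.045 ] F [-0.3  2.3  0.3] w 0.0898 g 1.3
.07 t 35.5 p [ 0.4958 -0.2096  0.045 ] F [-0.1  1.3 -0.1] w 0.0899 g 0.7
0.073 -2.5; 0.0755 -2.8; 0.078 -2.5; 0.0805 -2.1; 0.083 -2.7; 0.0855 -2.6; 0.088 -2.2; 0.0905 -12.1; 0.093 -36.1; home t 37.8 p [ 0.4949 -0.2303  0.0448] F [ 5.1 35.5  8.9] w 0.09 g 17.6
 t 41.7 p [0.3198 0.3452 0.4492] F [ 0.3  1.2 -0.6] w 0.0899 g 0.0
```

View pics/c6.png

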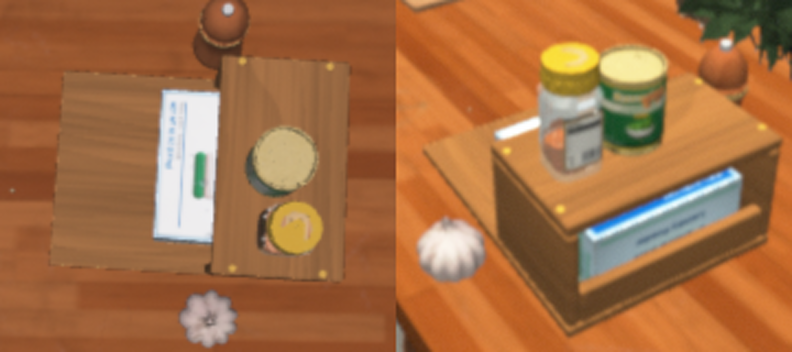

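The carton lies square in the bay with its top against the back rail, and the jar stands on the deck beside the tin. Mill and garlic look unmoved, so I'm handing in.

```bash
python3 -c "
from rig import arm
print(arm.sign_off())"
```

```text
the job is handed in; nothing more can be done
None
```

I handed the job in at about 42 s of the 69 s. The jar stands upright on the deck beside the tin, and the carton lies flat and square in the bay against the back rail, with the tin, mill and garlic looking unmoved in the last pictures. For the slide up to the board edge I gripped the carton near its top and dragged it along the worktop, never lifting it, rather than pushing it; tipping it and sending it home were pushes. No verdict came back.

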